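Open the pickle pot onto its fold-down lid rest

ROBOT

A 6-joint arm with a two-finger parallel gripper is mounted at the origin on a cart in front of the work surface, level with it; the furniture and walls round the work are solid. World frame = base frame: x ahead of the robot, y to its left, z up, the work surface at z = 0. Lengths are in mm, angles in degrees, forces in N, time in s.
With the tool pointing down it reaches from about 300 to 825 mm from the base axis. Payload 5.4 kg.
Tool frame: the origin (TCP) lies between the finger pads; the fingertips stand 8 mm ahead of it and the grasp point (between the pads) lies 11 mm behind it; z points along the fingers, y is the line along which they close (so a half turn about z gives the same grasp; the last joint's range is limited). The gripper opens to 92 mm and grips with 3 to 60 N. Pads are 20 mm wide; open, the fingers measure 128 mm over their backs; the gripper's body (75 mm by 189 mm) begins 69 mm behind the grasp point.
Start: joints at [-83.944, 9.076, 91.501, -0, 79.423, -12.038], TCP at [178.558, -546.556, 222.601] pointing down, gripper open.
Joint ranges: [-166.64, 166.64], [-54.1, 131.32], [10.49, 154.53], [-73.88, 253.88], [9.74, 151.15], [-171.62, 171.62]. Speed limits (degrees/s): [147.25, 147.25, 180, 180, 180, 180].

INTERFACE

Orientations are given as [roll, pitch, yaw] about the fixed x, y, z axes, in that order (R = Rz(yaw) Ry(pitch) Rx(roll)).
In Python, from bench import telemetry, eyes, ticket gives the robot as it stands. The module is installed in compiled form; this text tells all that it offers.
- The arm moves only by the tool servo_tool, never from a script. Its arguments are lists of equal length, an entry for each row: "delta_pos": the shift along the world's x, y, z scaled (see below), a list of three; "delta_rot": the turn, a rotation vector about the world's x, y, z scaled (see below), a list of three. In form: {"delta_pos": [[dx, dy, dz], ...], "delta_rot": [[ax, ay, az], ...]}. A call has 1 to 12 rows; each row is the pose to reach, as a shift and turn from the pose commanded when the call began; what a row does not reach only later rows make up. The controller multiplies each number of a shift by 0.5 m and each number of a turn by 0.5 rad. A row lasts 1/10 s, in which the tool goes at most 50 mm and 8.59 degrees, less where a joint would pass 70% of its speed; a pose out of reach is approached as far as the arm can. A call with a number of a shift or a turn outside -1 to 1 is refused whole. A call with a gripper value outside its range is refused whole. "grip" is the opening, from 0 (shut) to 1 (fully open), set as the call begins (left out, the last holds). The fingers move at their own pace and stop on an object; the grip force is fixed at half the most. Time passes only in rows, so rows that repeat a pose let the fingers close. It gives the time, the measured TCP pose, the force, the opening and the grip force at its end, in the units of the state.
- telemetry.get_state(): the state, without advancing time (a new reading comes with each control period).
- eyes.snapshot(name): name is "side" or "top"; returns a dict with "color" (480x640x3 uint8, red, green, blue), "fx", "fy", "cx", "cy" (pixels), "world_to_cam" (4x4, takes a point from world to camera coordinates). Camera axes: x right, y down, z forward; pixel columns grow to the right and rows downward; lengths in mm; the calibration is good to about 2 mm. A picture is of the moment at which its call begins. There is no depth.
- ticket.close_job(): hands the job in; it is judged then, once.
Trained networks look in the newest picture that a camera, given by its name, has taken for a name from the list of things; names that differ only in an ending like _2 or _b are one class to them, and where a whole thing is asked for, a point or a joint stands for the part that bears it (a point fixed in the world has none). Each returns a list of dicts, best first, with "conf" (0 to 1); they miss things now and then, are a little off and sometimes report something else, mostly with a low value. They report only what shows in the picture. A call takes as long as a camera call.
- eyes.recognise(target, camera): "pixel" ([row, column] in pixels, amid what is visible of it).
- eyes.regions_of(target, camera): "mask" (480x640 bool, what is visible of it) and "pixel" ([row, column] in pixels, amid what is visible of it).
The state is a dict: "time": time; "qpos": joint angles; "qvel": joint speeds; "joint_torque": joint torques, N m; "eef_pos": TCP position; "tool_rot": TCP orientation; "contact_force": force on the tool from outside, world axes, zero at the start; "torque": the same for the moment, N m; "grip_width": finger opening in mm; "grip_force": force on a finger pad.
Only numpy, scipy, OpenCV 4.12 (cv2) and the standard library are available. Lean on these libraries where they do the work, as an engineer would, in place of code of your own. Each camera call takes 0.05 s, during which the arm holds its last target. There are 200 camera calls.

TASK

Open the lidded pickle pot: first push the standing flap of the sprung lid rest over from behind until it snaps down level against its stops. Then lift the lid off the pot by its knob, keep it level, and lower it gently, still in the grip, onto the middle of the level flap and let go. Leave the pot standing where it is and do not disturb the other things.

Things in the scene. Friction and masses are not known exactly. Their poses are not given: they have to be found in the camera images.
- lid_rest: Fixed dark steel base (100 x 164 x 5 mm plate, two 63 mm high cheeks) of the fold-down lid rest, on the table to the robot's right. Origin on the table under the middle of the hinge axis; x points to the back (from where the flap is pushed), y along the hinge axis, z up. The flap falls towards -x of this frame, roughly towards the robot.
- rest_hinge (a point): Middle of the hinge axis, 50 mm above the table.
- rest_flap (a joint): Flap angle (rad). 0: standing, leaning 0.14 back (to +x of lid_rest) past upright, as at first; 1.71: level at its stops, pointing to -x of lid_rest. A tension spring strut outside the +y cheek pulls it to one end: below about 0.6 it springs back to 0, above about 0.8 it snaps on to 1.71 by itself. Pushing takes about 3 to 6 N near the free edge.
- rest_edge (a point): Middle of the flap's free edge on its back (pushed) face, 132 mm from the hinge axis. Aluminium plate, 120 mm wide, 5 mm thick, from 10 to 132 mm from the axis; the back face's plane holds the hinge axis and is the top face when down. Three rubber strips 2 mm thick run along this face.
- rest_seat (a point): Middle of the flap's back face on top of the rubber strips, 72 mm from the hinge axis; with the flap down it is the place for the lid, 52 mm above the table, facing up.
- pickle_pot: Loose dark steel pot, 112 mm across the rim, 101 mm high, 0.55 kg, on the cabinet top to the robot's left, closed by pot_lid. Origin on its underside; the pot's axis is at y = +16 mm in its frame, its wire handle reaches to y = -72 mm; z up. (A like pot without a lid on the hot plate is not this one.)
- pot_lid: Loose round aluminium lid, 0.10 to 0.21 kg. Origin: centre of its underside; z up. From there up: spigot of 84 mm diameter to 6 mm, inside the pot's mouth with about 5 mm play; disc of 108 mm diameter from 6 to 10 mm, resting on the rim; black knob of 24 mm diameter on the axis from 10 to 40 mm. On the pot its origin is 95 mm above the pot's underside.
- loupe: Folding loupe, 22 x 36 x 14 mm, lying beside the lid rest at its -y side. Bystander. Origin under its centre.
- solder_tin: Flat green tin, 65 mm across, 21 mm high. Bystander. Origin under its centre.
- dapping_block: Steel cube of 46 mm. Bystander. Origin under its centre.

How it is judged:
By the outcome, as a careful person would: the job done as asked, in the order asked, and still so for the second after the job is handed in, with the robot touching nothing.
It also fails if it takes over 58 s, if anything falls off the work surface, if the arm or the gripper's body presses on something with over 40 N, if the wrist force passes 120 N, or if a joint passes its speed limit or range.

## Working session

There is one attempt and no reset: what is moved stays moved. The work goes in short steps, Python scripts to look and compute and a tool call to move; the robot and the scene stay as the last step left them, time stands still between calls to the robot, and variables do not carry over. Pictures are saved under pics/ and viewed, at most 10 in all, crops included, and the job is handed in when it is done.

Besides the shell and the picture viewer there is one more tool, called after ">>>" as name(argument=value, ...) on one line, values as JSON. servo_tool: Moves the arm, as the interface text tells. Its arguments: {"type":"object","properties":{"delta_pos":{"type":"array","items":{"type":"array","items":{"type":"number"}}},"delta_rot":{"type":"array","items":{"type":"array","items":{"type":"number"}}},"grip":{"type":"number"}},"required":["delta_pos","delta_rot"]}

```bash
mkdir -p pics
cat > h.py <<'E'
import numpy as np, cv2
from bench import telemetry, eyes, ticket
def ray(s,pix):
    T=np.array(s["world_to_cam"]);R=T[:3,:3];t=T[:3,3]
    d=R.T@np.array([(pix[1]-s["cx"])/s["fx"],(pix[0]-s["cy"])/s["fy"],1]);return -R.T@t,d
def onz(s,pix,z):
    o,d=ray(s,pix);return o+d*(z-o[2])/d[2]
def tri(s1,p1,s2,p2):
    o1,d1=ray(s1,p1);o2,d2=ray(s2,p2)
    A=np.stack([d1,-d2],1);k=np.linalg.lstsq(A,o2-o1,rcond=None)[0]
    a=o1+k[0]*d1;b=o2+k[1]*d2;return (a+b)/2,np.linalg.norm(a-b)
def proj(s,p):
    q=np.array(s["world_to_cam"])@np.append(p,1);return [s["cy"]+s["fy"]*q[1]/q[2],s["cx"]+s["fx"]*q[0]/q[2]]
E
python3 - <<'E'
from h import *
np.set_printoptions(precision=1,suppress=True)
S={}
for c in("side","top"):
    s=S[c]=eyes.snapshot(c);cv2.imwrite(f"pics/{c}0.png",s["color"][...,::-1])
    print(c,"cam at",ray(s,[240,320])[0],"dir",ray(s,[240,320])[1])
    for n in("lid_rest","rest_hinge","rest_edge","rest_seat","rest_flap","pickle_pot","pot_lid","loupe","solder_tin","dapping_block"):
        r=eyes.recognise(n,c);print(n,[(np.round(q["pixel"]),round(q["conf"],2)) for q in r[:3]])
print(telemetry.get_state())
E
```

```text
side cam at [ 447.7 -855.9  480.4] dir [ 0.1  0.9 -0.4]
lid_rest [(array([323., 308.]), 0.93)]
rest_hinge [(array([321., 308.]), 0.8)]
rest_edge [(array([282., 311.]), 0.64)]
rest_seat [(array([287., 312.]), 0.63)]
rest_flap [(array([288., 313.]), 0.96)]
pickle_pot [(array([237., 260.]), 0.62)]
pot_lid [(array([208., 257.]), 0.94)]
loupe [(array([374., 375.]), 0.53)]
solder_tin [(array([277., 362.]), 0.57)]
dapping_block [(array([255., 345.]), 0.86)]
top cam at [390.3 -92.7 984.5] dir [ 0.2  0.  -1. ]
lid_rest [(array([266., 393.]), 0.75)]
rest_hinge [(array([262., 390.]), 0.63)]
rest_edge [(array([252., 396.]), 0.73)]
rest_seat [(array([251., 394.]), 0.62)]
rest_flap [(array([252., 399.]), 0.68)]
pickle_pot [(array([291., 230.]), 0.6), (array([252., 396.]), 0.56)]
pot_lid [(array([288., 197.]), 0.85)]
loupe []
solder_tin [(array([196., 305.]), 0.97)]
dapping_block [(array([205., 271.]), 0.73)]
{'time': 1.1, 'qpos': array([-83.9,   9.1,  91.5,  -0. ,  79.4, -12. ]), 'qvel': array([-0. , -0. ,  0. ,  0.1,  0. , -0.1]), 'joint_torque': array([  0. , -38.6, -32.2,   0.1,   0. ,   0. ]), 'eef_pos': array([ 178.6, -546.6,  222.6]), 'tool_rot': array([180. ,   0. ,  18.1]), 'contact_force': array([ 0.3,  0.6, -0.3]), 'torque': array([-0.,  0., -0.]), 'grip_force': 0.0, 'grip_width': 91.78285055545669}
```

View pics/side0.png

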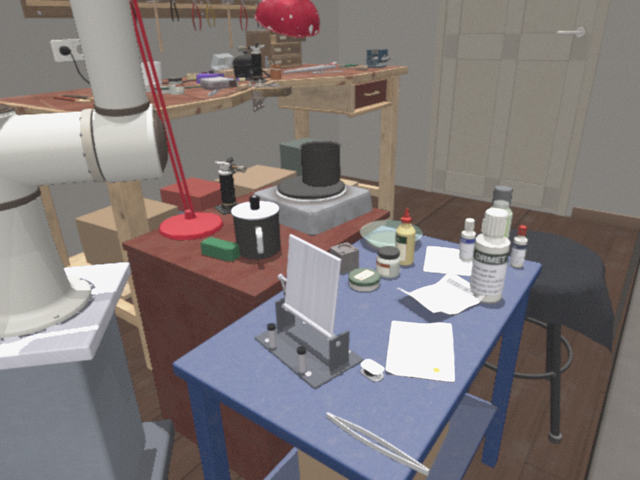

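View pics/top0.png

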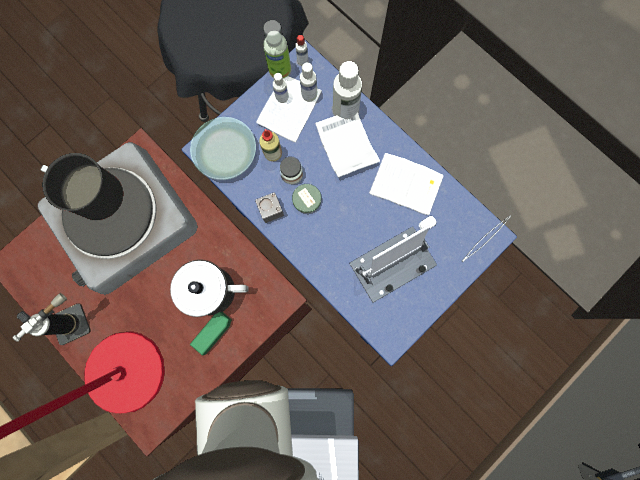

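The side view shows the flap standing at about (285,312), the lidded pot at (230,258) with its knob at (201,255), and the loupe at (370,372). In the top view the rest is at (265,393), the knob at (287,195), the pot handle at (290,240), the block at (205,270) and the lamp base at (372,122). Next I'll take crops for precise corners.

Run:
```python
from h import *
np.set_printoptions(precision=1,suppress=True)
a=cv2.imread("pics/side0.png")[220:390,240:400];b=cv2.imread("pics/top0.png")[205:315,335:455]
a=cv2.resize(a,None,fx=3,fy=3,interpolation=cv2.INTER_CUBIC);b=cv2.resize(b,None,fx=2.6,fy=2.6,interpolation=cv2.INTER_CUBIC)
W=np.zeros((510,480+312,3),np.uint8);W[:510,:480]=a;W[:286,480:]=b
cv2.imwrite("pics/crop.png",W)
S={c:eyes.snapshot(c) for c in("side","top")}
s,t=S["side"],S["top"]
print("knob",tri(s,[199,255],t,[287,195]))
for n in("pot_lid","rest_flap","lid_rest","loupe","pickle_pot"):
    for c in S:
        r=eyes.regions_of(n,c)
        for q in r[:1]:
            m=q["mask"].astype(np.uint8);cs=max(cv2.findContours(m,0,2)[0],key=cv2.contourArea)
            print(n,c,round(q["conf"],2),q["pixel"],m.sum(),"rect c(col,row)",cv2.minAreaRect(cs),"ell",cv2.fitEllipse(cs) if n=="pot_lid" else cv2.approxPolyDP(cs,3,True)[:,0].tolist())
            if n=="pot_lid": 
                e=cv2.fitEllipse(cs)[0];print(onz(S[c],[e[1],e[0]],101))
for n,p in(("loupe",[371,372]),):print(n,onz(s,p,5))
print("lampbase",onz(t,[372,122],0),"green",onz(t,[334,210],10),"block",onz(t,[206,270],40),"tin",onz(t,[198,307],20),"rest",onz(t,[266,393],0),"bottle",onz(t,[100,347],0),"hotplate pot rim",onz(t,[187,85],150))
```

```text
knob (array([449. , 158.1, 129. ]), np.float64(1.515080949231276))
pot_lid side 0.96 [208.5, 255.1] 725 rect c(col,row) ((254.47976684570312, 206.6184844970703), (23.416805267333984, 46.377445220947266), 81.25383758544922) ell ((255.01329040527344, 208.17147827148438), (22.406360626220703, 42.31070327758789), 83.45207214355469)
[448.  174.4 101. ]
pot_lid top 0.7 [287.4, 197.4] 2474 rect c(col,row) ((197.5, 288.5), (55.0, 55.0), 90.0) ell ((197.84986877441406, 287.96038818359375), (53.842132568359375, 56.87356185913086), 39.24660110473633)
[448.3 160.5 101. ]
rest_flap side 0.79 [283.9, 311.3] 4138 rect c(col,row) ((309.6468200683594, 286.51239013671875), (56.69930648803711, 101.51141357421875), 4.830420017242432) ell [[291, 234], [287, 276], [282, 277], [286, 283], [283, 308], [329, 339], [334, 335], [340, 259]]
rest_flap top 0.92 [251.6, 402.2] 978 rect c(col,row) ((398.0735168457031, 250.4558868408203), (16.63536262512207, 75.4593734741211), 59.036251068115234) ell [[428, 227], [373, 257], [367, 272], [374, 273], [420, 247]]
lid_rest side 0.88 [321.1, 309.1] 8626 rect c(col,row) (
[... 1012 characters left out ...]
5.4, 260.7] 1690 rect c(col,row) ((257.8006896972656, 236.18597412109375), (43.613121032714844, 45.715232849121094), 83.36748504638672) ell [[278, 212], [257, 220], [234, 217], [241, 255], [259, 258], [279, 249]]
pickle_pot top 0.92 [291.2, 230.0] 423 rect c(col,row) ((231.17071533203125, 294.53656005859375), (30.17218780517578, 44.14079284667969), 12.094757080078125) ell [[247, 286], [235, 285], [221, 270], [226, 292], [212, 313], [224, 309], [233, 293], [246, 291]]
loupe [ 602.  -312.6    5. ]
lampbase [275.2 340.3   0. ] green [357.2 154.7  10. ] block [630.5  32.4  40. ] tin [654.6 -46.2  20. ] rest [ 508.4 -236.2    0. ] bottle [ 897.8 -134.5    0. ] hotplate pot rim [636.9 378.  150. ]
```

View pics/crop.png

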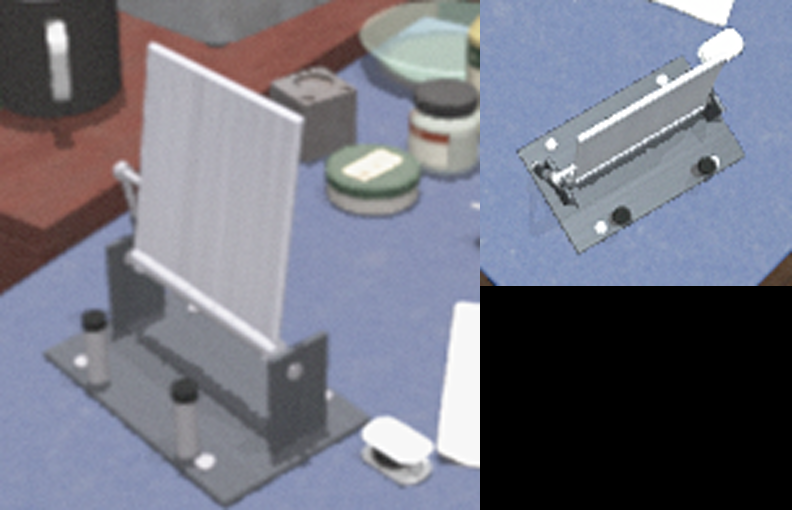

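The crop gives the plate corners and the flap's free-edge corners in both views. The stops (black caps) are on the robot's side, and the loupe is off the -y end. I'll fit the rest's pose from these points.

Run:
```python
from h import *
from scipy.optimize import least_squares
np.set_printoptions(precision=1,suppress=True)
s,t=eyes.snapshot("side"),eyes.snapshot("top")
C=lambda x,y:[220+y/3,240+x/3]
D=lambda x,y:[205+y/2.6,335+(x-480)/2.6]
for z,L in((5,[(517,152),(580,253),(743,156),(683,58)]),): P=[onz(t,D(*p),z) for p in L];print("plate top",np.array(P))
print("plate side",np.array([onz(s,C(*p),5) for p in[(45,355),(225,503),(368,415)]]))
P=np.array(P);print("sides",[np.linalg.norm(P[i]-P[(i+1)%4]) for i in range(4)],"centre",P.mean(0))
# flap free edge: 132 from axis, leaning .14 back; two front top corners at y=+-60
def edge(p,y,r=132,off=0):
    c,sn=np.cos(p[2]),np.sin(p[2]);x=r*np.sin(.14)-off*np.cos(.14);z=50+r*np.cos(.14)+off*np.sin(.14)
    return np.array([p[0]+c*x-sn*y,p[1]+sn*x+c*y,z])
obs=[(s,C(150,45),60,132,2.5),(s,C(300,120),-60,132,2.5),(t,D(578,135),60,132,2.5)]
v=P[0]-P[3]; yaw=np.arctan2(*( (P[0]-P[3]+P[1]-P[2])[[1,0]]))-np.pi/2
print("yaw plate",np.degrees(yaw))
f=lambda p:np.concatenate([np.array(proj(S,edge(p,y,r,o)))-q for S,q,y,r,o in obs])
r=least_squares(f,[P.mean(0)[0],P.mean(0)[1],yaw]);p=r.x
print("fit",p[:2],np.degrees(p[2]),"res",r.fun)
print("plate centre in rest frame (fit):",np.array([[np.cos(p[2]),np.sin(p[2])],[-np.sin(p[2]),np.cos(p[2])]])@(P.mean(0)[:2]-p[:2]))
for n,y in(("edge+",60),("edge-",-60),("edge0",0)):print(n,edge(p,y),proj(t,edge(p,y)),proj(s,edge(p,y)))
print("loupe top",onz(t,[222,427],10),"side",onz(s,[371,372],7))
print("pot lid top edges: knob",onz(t,[287,195],135),onz(s,[198,255],132))
```

```text
plate top [[ 512.2 -140.4    5. ]
 [ 428.9 -192.6    5. ]
 [ 511.1 -329.     5. ]
 [ 594.2 -280.9    5. ]]
plate side [[ 429.1 -197.5    5. ]
 [ 511.7 -332.9    5. ]
 [ 595.1 -281.2    5. ]]
sides [np.float64(98.2440214948266), np.float64(159.26282565620642), np.float64(95.95256719974712), np.float64(162.64920558095412)] centre [ 511.6 -235.7    5. ]
yaw plate 30.66810597040386
fit [ 516.6 -234.5] 29.564530778625777 res [-0.9  0.8 -0.1 -0.1  1.   0.4]
plate centre in rest frame (fit): [-4.9  1.4]
edge+ [ 503.  -173.3  180.7] [np.float64(256.7095667886511), np.float64(372.37683704143956)] [np.float64(233.87701844352316), np.float64(292.10222608640817)]
edge- [ 562.2 -277.6  180.7] [np.float64(224.98658853724515), np.float64(429.938205219408)] [np.float64(259.552796161243), np.float64(341.2728542778008)]
edge0 [ 532.6 -225.4  180.7] [np.float64(240.76804223610287), np.float64(401.3027454733404)] [np.float64(245.92467784994867), np.float64(315.17420418820683)]
loupe top [ 605.4 -310.7   10. ] side [ 601.3 -314.9    7. ]
pot lid top edges: knob [447.8 156.3 135. ] [449.9 156.5 132. ]
```

Both views agree on the geometry: the plate measures about 98 x 161 mm and the knob height is right. The rest is at (516,-235) with yaw 30°, and the lid is at (448.5,158). I'm moving behind the flap with the fingers shut.

>>> servo_tool(delta_pos=[[0.02,0.015,0.04],[0.08,0.07,0.08],[0.15,0.13,0.1],[0.22,0.19,0.1],[0.29,0.255,0.1],[0.36,0.315,0.1],[0.43,0.375,0.1],[0.5,0.435,0.1],[0.57,0.495,0.1],[0.64,0.56,0.1],[0.71,0.62,0.1],[0.77,0.67,0.1]], delta_rot=[[0,0,0.03],[0,0,0.07],[0,0,0.11],[0,0,0.15],[0,0,0.19],[0,0,0.23],[0,0,0.27],[0,0,0.31],[0,0,0.35],[0,0,0.38],[0,0,0.41],[0,0,0.415]], grip=0)

```text
time: 3.0
eef_pos: [565.1, -209.6, 272.7]
tool_rot: [180.0, -0.0, 30.1]
contact_force: [-0.3, 0.1, 0.9]
grip_width: 0.3
grip_force: 0.0
```

Run:
```python
from h import *
np.set_printoptions(precision=1,suppress=True)
s,t=eyes.snapshot("side"),eyes.snapshot("top")
# lamp stalk: plane of side line, intersect top rays
o,d1=ray(s,[215,190]);_,d2=ray(s,[0,135]);n=np.cross(d1,d2)
for p in([372,122],[400,70],[435,0]):
    a,d=ray(t,p);print("stalk",a+d*(n@(o-a))/(n@d))
print(telemetry.get_state()["eef_pos"])
```

```text
stalk [278.4 328.2  27.5]
stalk [260.7 308.8 249.8]
stalk [246.4 303.8 408.3]
[ 566.1 -208.1  272.3]
```

>>> servo_tool(delta_pos=[[0.02,0.01,-0.06],[0.026,0.014,-0.14],[0.026,0.014,-0.21],[0.026,0.014,-0.248],[0.0,0.0,-0.248],[-0.03,-0.017,-0.248],[-0.055,-0.032,-0.248],[-0.08,-0.046,-0.248],[-0.1,-0.058,-0.248],[-0.12,-0.069,-0.248],[-0.14,-0.081,-0.248],[-0.15,-0.087,-0.248]], delta_rot=[[0,0,0],[0,0,0],[0,0,0],[0,0,0],[0,0,0],[0,0,0],[0,0,0],[0,0,0],[0,0,0],[0,0,0],[0,0,0],[0,0,0]])

```text
time: 4.3
eef_pos: [487.3, -255.7, 148.5]
tool_rot: [-180.0, 0.1, 29.9]
contact_force: [-0.7, 1.3, -0.6]
grip_width: 0.5
grip_force: 0.3
```

>>> servo_tool(delta_pos=[[-0.015,-0.009,0],[-0.03,-0.018,0],[-0.045,-0.026,0],[-0.06,-0.035,0],[-0.07,-0.04,0],[-0.07,-0.04,0],[-0.07,-0.04,0.05]], delta_rot=[[0,0,0],[0,0,0],[0,0,0],[0,0,0],[0,0,0],[0,0,0],[0,0,0]])

```text
time: 5.0
eef_pos: [451.6, -273.3, 170.5]
tool_rot: [-179.6, 0.1, 30.0]
contact_force: [0.1, 0.5, 0.3]
grip_width: 0.6
grip_force: 0.0
```

Run:
```python
from h import *
s,t=eyes.snapshot("side"),eyes.snapshot("top")
a=cv2.resize(s["color"][200:400,220:420,::-1],None,fx=2,fy=2);b=cv2.resize(t["color"][190:390,290:490,::-1],None,fx=2,fy=2)
cv2.imwrite("pics/p2.png",np.hstack([a,b]));print(telemetry.get_state()["eef_pos"])
```

```text
[ 455.18365819 -276.40777678  176.50080583]
```

View pics/p2.png

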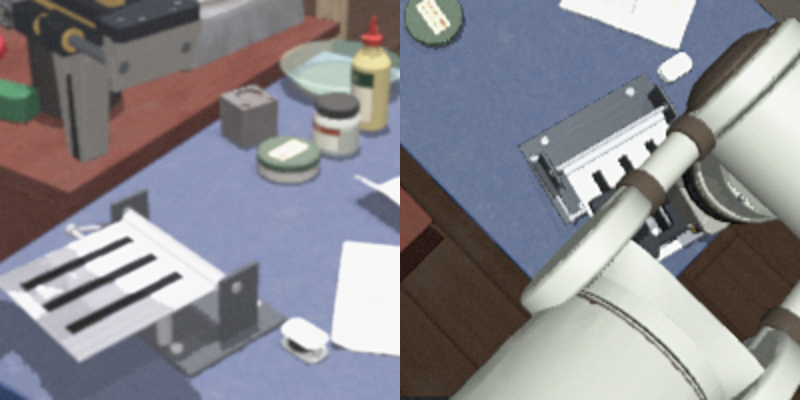

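The flap lies level in both views, with its strips facing up and the loupe untouched. Next I'm going to the lid with the fingers part open.

>>> servo_tool(delta_pos=[[0,0.02,0.05],[0,0.08,0.09],[0,0.16,0.1],[0,0.25,0.1],[0,0.34,0.1],[0,0.43,0.1],[0,0.52,0.1],[-0.005,0.61,0.1],[-0.01,0.7,0.1],[-0.01,0.78,0.1],[-0.01,0.84,0.1],[-0.01,0.866,0.1]], delta_rot=[[0,0,0],[0,0,0],[0,0,0],[0,0,0],[0,0,0],[0,0,0],[0,0,0],[0,0,0],[0,0,0],[0,0,0],[0,0,0],[0,0,0]], grip=0.55)

```text
time: 6.3
eef_pos: [448.0, 160.3, 222.9]
tool_rot: [-180.0, 0.0, 30.2]
contact_force: [0.0, -0.1, -0.1]
grip_width: 50.8
grip_force: 0.0
```

Run:
```python
from h import *
np.set_printoptions(precision=1,suppress=True)
s=eyes.snapshot("side");st=telemetry.get_state();print(st["eef_pos"],st["tool_rot"],st["grip_width"])
s=eyes.snapshot("side");st=telemetry.get_state();print(st["eef_pos"],st["tool_rot"])
cv2.imwrite("pics/p3.png",cv2.resize(s["color"][120:280,180:340,::-1],None,fx=3,fy=3))
for c in("side","top"):
    if c=="top":t=eyes.snapshot("top")
    for n in("pot_lid","rest_flap"):print(c,n,[(q["pixel"],q["conf"]) for q in eyes.recognise(n,c)[:2]])
print("expected tip in side",proj(s,st["eef_pos"]-[0,0,8]),"knob top",proj(s,[448.5,158,135]),"knob base",proj(s,[448.5,158,105]))
```

```text
[448.1 160.7 223. ] [-179.9   -0.    30.2] 51.00162888338935
[448.3 158.9 223. ] [-180.     0.    30.1]
side pot_lid [([207.8, 254.3], 0.79)]
side rest_flap [([341.5, 274.9], 0.8)]
top pot_lid [([294.0, 203.4], 0.96), ([198.2, 307.8], 0.43)]
top rest_flap [([286.6, 413.4], 0.6)]
expected tip in side [np.float64(161.85353930837925), np.float64(251.17090318654004)] knob top [np.float64(196.57154522196976), np.float64(254.25250444454355)] knob base [np.float64(208.9909983450342), np.float64(255.31914792155965)]
```

View pics/p3.png

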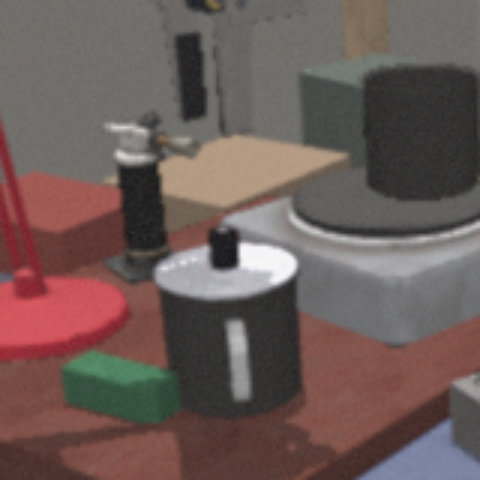

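The crop has the knob at about (202,254.5) in the full image, which matches the predicted (197–209, 254–255). Descending, then closing.

>>> servo_tool(delta_pos=[[0,0,-0.04],[0,0,-0.1],[0,0,-0.15],[0,0,-0.18],[0,0,-0.2],[0,0,-0.21],[0,0,-0.21],[0,0,-0.21]], delta_rot=[[0,0,0],[0,0,0],[0,0,0],[0,0,0],[0,0,0],[0,0,0],[0,0,0],[0,0,0]])

```text
time: 7.45
eef_pos: [449.3, 157.8, 119.5]
tool_rot: [180.0, -0.1, 30.0]
contact_force: [-0.3, -0.5, -0.0]
grip_width: 50.3
grip_force: 0.0
```

>>> servo_tool(delta_pos=[[0,0,0],[0,0,0],[0,0,0],[0,0,0],[0,0,0],[0,0,0],[0,0,0],[0,0,0]], delta_rot=[[0,0,0],[0,0,0],[0,0,0],[0,0,0],[0,0,0],[0,0,0],[0,0,0],[0,0,0]], grip=0)

```text
time: 8.25
eef_pos: [448.7, 158.0, 118.8]
tool_rot: [-180.0, -0.0, 30.0]
contact_force: [-1.3, 0.6, 3.3]
grip_width: 22.9
grip_force: 30.0
```

>>> servo_tool(delta_pos=[[0,0,0.004],[0,0,0.012],[0,0,0.024],[0,0,0.04],[0,0,0.06],[0,0,0.085],[0,0,0.11],[0,0,0.135],[0,0,0.155],[0,0,0.165],[0,0,0.17],[0,0,0.17]], delta_rot=[[0,0,0],[0,0,0],[0,0,0],[0,0,0],[0,0,0],[0,0,0],[0,0,0],[0,0,0],[0,0,0],[0,0,0],[0,0,0],[0,0,0]])

```text
time: 9.45
eef_pos: [448.5, 158.0, 203.7]
tool_rot: [-180.0, -0.0, 30.0]
contact_force: [1.0, -0.1, -1.9]
grip_width: 23.1
grip_force: 30.0
```

Run:
```python
from h import *
np.set_printoptions(precision=2,suppress=True)
s=eyes.snapshot("side");t=eyes.snapshot("top");st=telemetry.get_state();print(st["eef_pos"],st["tool_rot"],st["contact_force"],st["torque"],st["grip_width"])
a=cv2.resize(s["color"][100:280,180:380,::-1],None,fx=2,fy=2);b=cv2.resize(t["color"][205:385,300:500,::-1],None,fx=2,fy=2)
cv2.imwrite("pics/p4.png",np.hstack([a,b]))
for n in("pot_lid","pickle_pot"):
  for q in eyes.regions_of(n,"side")[:1]:
    c=max(cv2.findContours(q["mask"].astype(np.uint8),0,2)[0],key=cv2.contourArea);print(n,q["pixel"],q["conf"],cv2.fitEllipse(c))
# rest seat from top view of flap
for n in("lid_rest","rest_flap"):
  for q in eyes.regions_of(n,"top")[:1]:
    c=max(cv2.findContours(q["mask"].astype(np.uint8),0,2)[0],key=cv2.contourArea);r=cv2.minAreaRect(c);print(n,q["conf"],r)
    for p in cv2.boxPoints(r):print(onz(t,[p[1],p[0]],5 if n=="lid_rest" else 50))
for x,y in((-132,60),(-132,-60),(-72,0)):
  c,d=np.cos(np.radians(30)),.5;P=[516+c*x-d*y,-235+d*x+c*y,52 if x==-72 else 50];print("pred",P,proj(s,P),proj(t,P))
```

```text
[448.17 157.92 203.02] [-179.97    0.06   29.98] [ 0.4  -0.16 -1.51] [-0.02  0.03  0.02] 23.272854233054293
pot_lid [172.1, 250.6] 0.97 ((252.0282440185547, 172.86239624023438), (22.004432678222656, 42.70697021484375), 83.47190856933594)
pickle_pot [230.3, 259.5] 0.64 ((256.90478515625, 229.6690673828125), (51.71582794189453, 62.020145416259766), 171.33184814453125)
lid_rest 0.65 ((403.497802734375, 280.03619384765625), (85.72694396972656, 77.70512390136719), 59.82648468017578)
[ 514.27 -138.53    5.  ]
[ 602.93 -286.51    5.  ]
[ 441.54 -374.75    5.  ]
[ 357.46 -230.09    5.  ]
rest_flap 0.7 ((410.41192626953125, 286.13470458984375), (67.15879821777344, 59.74470138549805), 59.74356460571289)
[ 488.89 -176.47   50.  ]
[ 553.41 -284.51   50.  ]
[ 433.91 -350.43   50.  ]
[ 372.01 -244.29   50.  ]
pred [np.float64(371.6846467004541), np.float64(-249.03847577293368), 50] [np.float64(338.421025189626), np.float64(216.0183946448023)] [np.float64(330.3902682025275), np.float64(403.8885060132035)]
pred [np.float64(431.6846467004541), np.float64(-352.9615242270663), 50] [np.float64(379.3883472873848), np.float64(257.65127228290504)] [np.float64(301.20337523528093), np.float64(454.4238441046832)]
pred [np.float64(453.6461709275204), np.float64(-271.0), 52] [np.float64(339.97535210903027), np.float64(270.22855500908986)] [np.float64(289.8037827789469), np.float64(414.0644526703173)]
```

View pics/p4.png

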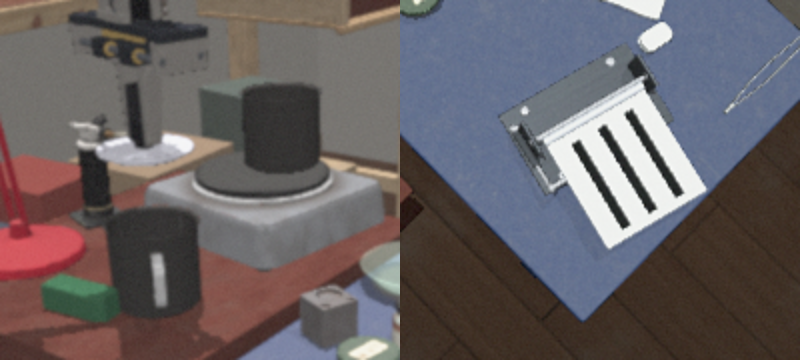

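The lid hangs level in the grip, the pot is still standing, and the flap corners fit the prediction within about 2 mm (seat at about (455,-270)). Carrying the lid over smoothly.

>>> servo_tool(delta_pos=[[0,-0.01,0],[0,-0.03,0],[0,-0.06,0],[0,-0.1,0],[0,-0.15,0],[0,-0.21,0],[0,-0.27,0],[0.005,-0.33,0],[0.005,-0.39,0],[0.01,-0.45,0],[0.01,-0.51,0],[0.013,-0.57,0]], delta_rot=[[0,0,0],[0,0,0],[0,0,0],[0,0,0],[0,0,0],[0,0,0],[0,0,0],[0,0,0],[0,0,0],[0,0,0],[0,0,0],[0,0,0]])

```text
time: 10.95
eef_pos: [454.5, -129.0, 203.7]
tool_rot: [180.0, 0.0, 29.9]
contact_force: [0.2, 0.0, -2.5]
grip_width: 23.6
grip_force: 30.0
```

>>> servo_tool(delta_pos=[[0,-0.06,0],[0,-0.115,0],[0,-0.165,0],[0,-0.205,0],[0,-0.235,0],[0,-0.26,0],[0,-0.275,0],[0,-0.283,0],[0,-0.286,0],[0,-0.286,-0.02],[0,-0.286,-0.05],[0,-0.286,-0.08]], delta_rot=[[0,0,0],[0,0,0],[0,0,0],[0,0,0],[0,0,0],[0,0,0],[0,0,0],[0,0,0],[0,0,0],[0,0,0],[0,0,0],[0,0,0]])

```text
time: 12.15
eef_pos: [454.8, -269.2, 161.9]
tool_rot: [-179.9, 0.0, 30.0]
contact_force: [-1.2, 0.9, -2.1]
grip_width: 23.5
grip_force: 30.0
```

>>> servo_tool(delta_pos=[[0,0,-0.03],[0,0,-0.06],[0,0,-0.09],[0,0,-0.11],[0,0,-0.125],[0,0,-0.135],[0,0,-0.14],[0,0,-0.145],[0,0,-0.145]], delta_rot=[[0,0,0],[0,0,0],[0,0,0],[0,0,0],[0,0,0],[0,0,0],[0,0,0],[0,0,0],[0,0,0]])

```text
time: 13.05
eef_pos: [455.2, -270.2, 91.2]
tool_rot: [180.0, -0.0, 30.0]
contact_force: [-0.3, -0.2, -1.3]
grip_width: 23.6
grip_force: 30.0
```

Run:
```python
from h import *
np.set_printoptions(precision=2,suppress=True)
s=eyes.snapshot("side");st=telemetry.get_state();print(st["eef_pos"],st["tool_rot"],st["contact_force"],st["torque"],st["grip_width"])
cv2.imwrite("pics/p5.png",cv2.resize(s["color"][250:410,190:390,::-1],None,fx=3.5,fy=3.5))
```

```text
[ 455.25 -270.25   91.41] [179.97  -0.01  29.98] [-0.71  0.18 -1.51] [-0.03  0.   -0.02] 23.065098467704544
```

View pics/p5.png

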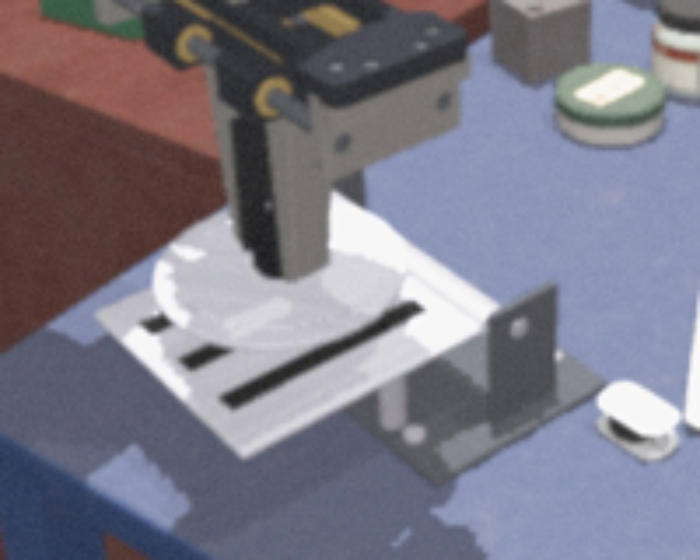

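The lid hovers level above the middle of the flap, with about 15 mm left. Lowering gently.

>>> servo_tool(delta_pos=[[0,0,-0.006],[0,0,-0.012],[0,0,-0.018],[0,0,-0.022],[0,0,-0.025],[0,0,-0.027],[0,0,-0.028],[0,0,-0.028]], delta_rot=[[0,0,0],[0,0,0],[0,0,0],[0,0,0],[0,0,0],[0,0,0],[0,0,0],[0,0,0]])

```text
time: 13.9
eef_pos: [455.1, -270.1, 77.1]
tool_rot: [-180.0, 0.0, 30.0]
contact_force: [0.2, -1.1, -1.2]
grip_width: 23.2
grip_force: 30.0
```

>>> servo_tool(delta_pos=[[0,0,-0.001],[0,0,-0.002],[0,0,-0.002],[0,0,-0.002]], delta_rot=[[0,0,0],[0,0,0],[0,0,0],[0,0,0]])

```text
time: 14.3
eef_pos: [455.1, -270.1, 76.1]
tool_rot: [-180.0, -0.0, 30.0]
contact_force: [-0.4, -0.1, -1.2]
grip_width: 23.2
grip_force: 30.0
```

>>> servo_tool(delta_pos=[[0,0,-0.001],[0,0,-0.002],[0,0,-0.002],[0,0,-0.002]], delta_rot=[[0,0,0],[0,0,0],[0,0,0],[0,0,0]])

```text
time: 14.7
eef_pos: [455.1, -270.2, 75.6]
tool_rot: [180.0, 0.0, 30.0]
contact_force: [-2.2, 2.3, 5.1]
grip_width: 23.3
grip_force: 30.0
```

Run:
```python
from h import *
for i in range(4):
    eyes.snapshot("side");st=telemetry.get_state();print(st["contact_force"].round(2),st["eef_pos"].round(1))
```

```text
[-1.71  0.95  5.81] [ 455.1 -270.2   75.6]
[-2.56  1.33  5.12] [ 455.1 -270.2   75.6]
[-1.75  1.38  5.14] [ 455.2 -270.2   75.6]
[-2.03  0.62  5.35] [ 455.2 -270.2   75.6]
```

It touched at the expected height with about 6 N. I'll ease off slightly and release to a modest opening.

>>> servo_tool(delta_pos=[[0,0,0.001],[0,0,0.001]], delta_rot=[[0,0,0],[0,0,0]])

```text
time: 15.1
eef_pos: [455.2, -270.2, 75.7]
tool_rot: [180.0, -0.0, 30.0]
contact_force: [-1.3, 0.8, 2.1]
grip_width: 23.2
grip_force: 30.0
```

>>> servo_tool(delta_pos=[[0,0,0],[0,0,0],[0,0,0],[0,0,0],[0,0,0],[0,0,0]], delta_rot=[[0,0,0],[0,0,0],[0,0,0],[0,0,0],[0,0,0],[0,0,0]], grip=0.55)

```text
time: 15.7
eef_pos: [455.1, -270.0, 75.6]
tool_rot: [180.0, -0.0, 30.0]
contact_force: [0.5, 1.3, 0.3]
grip_width: 50.2
grip_force: 0.0
```

>>> servo_tool(delta_pos=[[0,0,0.01],[0,0,0.03],[0,0,0.06],[0,0,0.11],[0,0,0.17],[0,0,0.23],[0,-0.05,0.28],[-0.05,-0.12,0.3],[-0.1,-0.2,0.3],[-0.16,-0.28,0.3],[-0.2,-0.35,0.3],[-0.2,-0.36,0.3]], delta_rot=[[0,0,0],[0,0,0],[0,0,0],[0,0,0],[0,0,0],[0,0,0],[0,0,0],[0,0,0],[0,0,0],[0,0,0],[0,0,0],[0,0,0]])

```text
time: 16.9
eef_pos: [352.4, -453.6, 226.7]
tool_rot: [179.9, 0.1, 29.7]
contact_force: [-0.1, 0.4, 0.3]
grip_width: 50.7
grip_force: 0.0
```

Run:
```python
from h import *
s=eyes.snapshot("side");t=eyes.snapshot("top");st=telemetry.get_state();print(st["eef_pos"],st["contact_force"])
a=cv2.resize(s["color"][180:400,190:390,::-1],None,fx=2,fy=2);b=cv2.resize(t["color"][180:400,280:480,::-1],None,fx=2,fy=2)
cv2.imwrite("pics/p6.png",np.hstack([a,b]))
for q in eyes.regions_of("pot_lid","top")[:1]:
    c=max(cv2.findContours(q["mask"].astype(np.uint8),0,2)[0],key=cv2.contourArea);e=cv2.minEnclosingCircle(c);print(q["conf"],e,onz(t,[e[0][1],e[0][0]],60))
```

```text
[ 354.7143307  -450.84501417  226.24775572] [ 0.70877802  0.55813084 -0.34671234]
0.56 ((414.2841796875, 287.95977783203125), 27.069608688354492) [ 456.84511288 -269.99876305   60.        ]
```

View pics/p6.png

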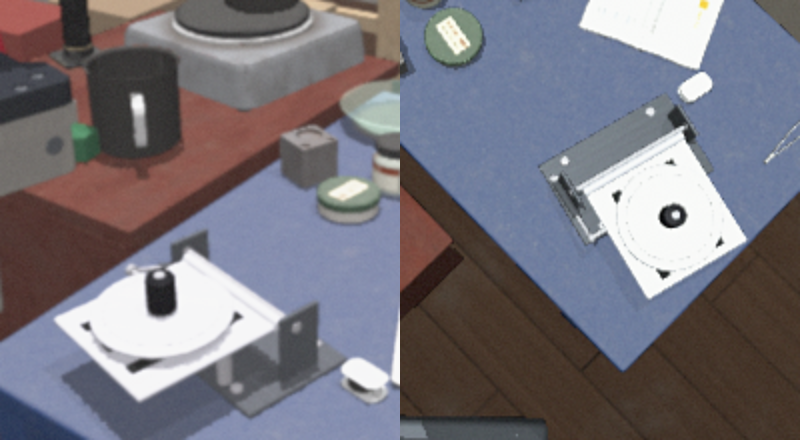

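The lid lies level on the middle of the flap, centred at (457,-270). The pot and bystanders are undisturbed and the gripper is clear.

```bash
python3 -c "
from bench import ticket
print(ticket.close_job())"
```

```text
the job is handed in; nothing more can be done
None
```

The job is handed in: the flap was pushed down level, the lid lies level within about 3 mm of its middle, and the pot and bystanders look undisturbed; the verdict wasn't shown.

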